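Shift the bench gearbox into third

ROBOT

A 6-joint arm with a two-finger parallel gripper is mounted at the origin on a cart in front of the work surface, level with it; the furniture and walls round the work are solid. World frame = base frame: x ahead of the robot, y to its left, z up, the work surface at z = 0. Lengths are in m, angles in rad, forces in N, time in s.
With the tool pointing down it reaches from about 0.425 to 0.95 m from the base axis. Payload 3.5 kg.
Tool frame: the origin (TCP) lies midway between the tips of the shut fingers; the grasp point (between the pads) lies 19 mm behind it; z points along the fingers, y is the line along which they close (so a half turn about z gives the same grasp; the last joint's range is limited). The gripper opens to 85 mm and grips with 20 to 120 N. Pads are 22 mm wide; open, the fingers measure 114 mm over their backs; the gripper's body (76 mm by 85 mm) begins 54 mm behind the grasp point. The pads swing forward as they close: fully open they stand 13 mm farther back than shut.
Start: joints at [0.957, 0.286, 1.577, -0, 1.279, -0.15], TCP at [0.302, 0.604, 0.231] pointing down, gripper open.
Joint ranges: [-2.77, 2.77], [-0.9, 2.22], [0.21, 2.48], [-1.53, 4.67], [0.24, 2.81], [-2.84, 2.84]. Speed limits (rad/s): [2.79, 2.79, 3.14, 3.14, 3.14, 3.14].

INTERFACE

Orientations are given as a unit quaternion [x, y, z, w].
In Python, from plant import get_state, read_camera, ctrl gives the robot as it stands.
- The arm moves only by the shell command python3 -m crank 'ROWS' [FORCE]. ROWS is JSON, a list of rows, each a list of 3 entries, a list of its own where there are three numbers: the shift along the tool's x, y, z in mm, then the turn about the tool's z in degrees, then the closure in counts, from 0 (fully open) to 255 (shut). In form: [[[tx, ty, tz], yaw, claw], ...]. A call has 1 to 10 rows; each row is the pose to reach, as a shift and turn from the pose commanded when the call began, along the tool's axes at that moment; what a row does not reach only later rows make up. A row lasts 1/10 s, in which the tool goes at most 50 mm and 8.59 degrees, less where a joint would pass 70% of its speed; a pose out of reach is approached as far as the arm can. A call with a gripper value outside its range is refused whole. The fingers move at their own pace and stop on an object; FORCE is the grip in N (left out, the last holds). Time passes only in rows, so rows that repeat a pose let the fingers close. It gives the time, the measured TCP pose, the force, the opening and the grip force at its end, in the units of the state.
- get_state(): the state, without advancing time (a new reading comes with each control period).
- read_camera(name): name is "scene" or "top"; returns a dict with "frame" (480x640x3 uint8, blue, green, red), "range_z" (480x640 float32, m along the optical axis (not along the pixel's ray), 0 where there is no reading), "vfov" (degrees; the focal length in pixels is half the picture's height over the tangent of half this angle, whatever the lens; pixels are square), "cx", "cy" (the principal point, pixels), "origin" and "orientation" of the camera in the world. Camera axes: x right, y down, z forward; pixel columns grow to the right and rows downward; lengths in m; the calibration is good to about 2 mm. A picture is of the moment at which its call begins.
- ctrl.sign_off(): hands the job in; it is judged then, once.
The state is a dict: "time": time; "qpos": joint angles; "dq": joint speeds; "joint_efforts": joint torques, N m; "eef_pos": TCP position; "tcp_rot": TCP orientation; "contact_force": force on the tool from outside, world axes, zero at the start; "wrist_torque": the same for the moment, N m; "opening": opening from 0.0 (shut) to 1.0 (fully open); "finger_force": force on a finger pad.
Only numpy, scipy, OpenCV 4.12 (cv2) and the standard library are available. Lean on these libraries where they do the work, as an engineer would, in place of code of your own. Each camera call takes 0.05 s, during which the arm holds its last target. There are 200 camera calls.

TASK

Shift the gearbox on the bench into third gear: with the outside of the closed fingers, push the black-knobbed lever to the middle (neutral) of its left-hand leg, across the gate to the right, then forward, away from the robot, fully home in the slot marked with three red dots. Push gently, never take the lever between the fingers, do not run it into fourth (the right-hand slot nearer the robot), and leave it there with the loose things around the gearbox undisturbed.

Things in the scene. Friction and masses are not known exactly. Their poses are not given: they have to be found in the camera images.
- gearbox: green gearbox bolted to the bench, housing 152 x 140 mm on a grey foot 200 x 180 mm, aluminium gate plate with its top 100 mm above the bench; turned by up to 0.4 rad. Origin: centre of its underside; x forward (away from the robot), y to its left, z up. An output shaft sticks out to 108 mm on its right (-y), 50 mm high
- gate_centre (a point): centre of the H gate on top of the plate. Left and right legs run along the gearbox's x at y = +22 and -22 mm, joined by the neutral channel along y at x = 0. Slots 17 mm wide, corners rounded. First (one red dot) is left forward, second (two) left rear, third (three) right forward, fourth (four) right rear
- third_slot (a point): where the stem's centre stands at the plate's top when the lever is home in third: 25 mm forward and 22 mm right of gate_centre
- knob (a point): centre of the lever's black pear-shaped knob, 40 mm across here, ending 20 mm above and 30 mm below. Pivot: 30 mm above the bench at the gearbox's x = y = 0; knob 140 mm from it: 170 mm above the bench upright, 157 mm in a slot's end; travel from upright 41 mm sideways, 44 mm fore and aft. Pushing takes 2 to 5 N; it stays where it is left; firm end stops
- neck (a point): point on the lever's axis 30 mm below the knob's centre, at the bottom of the pear; below it is the bare stem, 10 mm thick
- cross (a joint): lever's sideways angle, rad: -0.30 left leg, +0.30 right leg (stops); play in a leg lets it stand up to 0.03 further in. It can change from leg to leg only with shift within about 0.06 of 0; rounded corners guide the lever in when it is a little farther off
- shift (a joint): lever's fore-and-aft angle, rad: 0 neutral, +0.32 fully forward (first, third), -0.32 fully back (second, fourth). At the start the lever is in the left leg, anywhere from fully back to fully forward
- brass_bush: loose brass bush, 38 mm across, 30 mm high, left of the gearbox, to be left alone; origin: centre of its underside
- big_nut: loose grey hexagon nut, 30 x 34 x 16 mm, right of the gearbox, to be left alone; origin: centre of its underside
- shaft_part: loose steel stepped shaft, standing, 40 mm across, 85 mm high, right of the gearbox, to be left alone; origin: centre of its underside
- green_driver: loose screwdriver with green handle, 190 mm long, 28 mm high, left of the gearbox, to be left alone; origin: centre of its underside, y along it

How it is judged:
On the way, in this order (a step that is already met when the one before it is completed fails the run):
1. the lever has gone across to the right leg (value of joint cross above 0.2 rad), for 0.05 s.
2. the lever is fully forward in the third slot (value of joint cross above 0.23 rad and value of joint shift above 0.27 rad), for 0.2 s.
At the end, for the whole second after the job is handed in: The lever rests in the third slot (right leg, sideways angle over 0.23 rad), fully forward (fore-and-aft angle over 0.27 of 0.32 rad) and still; bush, nut, stepped shaft and screwdriver are within 15 mm of where they were, the shaft standing (all of step 2 and velocity of joint shift between -0.05 and 0.05 rad/s and distance of each of brass_bush, big_nut, shaft_part, green_driver from where it was at the start of the episode below 0.015 m and angle between shaft_part's own z axis and vertical below 0.2 rad); the robot touches nothing.
It fails at once if the lever is run into fourth (value of joint cross above 0.1 rad and value of joint shift below -0.16 rad).
It fails at once if the knob is taken between the fingers (distance between the grasp point and knob below 0.022 m).
It fails at once if the lever's neck is taken between the fingers (distance between the grasp point and neck below 0.01 m).
It fails at once if the lever is forced (over 40 N) (contact force between the fingers and shift above 40 N).
It fails at once if a bystander is pushed, lifted or carried (distance of any of brass_bush, big_nut, shaft_part, green_driver from where it was at the start of the episode above 0.02 m).
It also fails if it takes over 48 s, if anything falls off the work surface, if the arm or the gripper's body presses on something with over 40 N, if the wrist force passes 120 N, or if a joint passes its speed limit or range.

## Working session

There is one attempt and no reset: what is moved stays moved. The work goes in short steps, Python scripts to look and compute and a shell command to move; the robot and the scene stay as the last step left them, time stands still between calls to the robot, and variables do not carry over. Pictures are saved under pics/ and viewed, at most 10 in all, crops included, and the job is handed in when it is done.

```bash
mkdir -p pics
cat > h.py <<'E'
import numpy as np, cv2
from scipy.spatial.transform import Rotation as R
from plant import get_state, read_camera, ctrl
def cam(n):
    c=read_camera(n); c['f']=240/np.tan(np.radians(c['vfov'])/2); 
    c['R']=R.from_quat(c['orientation']).as_matrix(); c['o']=np.array(c['origin']); return c
def cloud(c):
    v,u=np.mgrid[:480,:640]; z=c['range_z']
    p=np.stack([(u-c['cx'])/c['f']*z,(v-c['cy'])/c['f']*z,z],-1)
    return p@c['R'].T+c['o']
def proj(c,P):
    q=(np.atleast_2d(P)-c['o'])@c['R']; return q[:,:2]/q[:,2:]*c['f']+[c['cx'],c['cy']]
E
python3 - <<'E'
from h import *
s=get_state(); print(s)
for n in('top','scene'):
    c=cam(n); cv2.imwrite(f'pics/{n}0.png',c['frame']); print(n,c['o'],c['R'].round(3),c['f'],c['cx'],c['cy'])
    np.savez(f'{n}0.npz',P=cloud(c),F=c['frame'])
E
```

```text
{'time': 0.0, 'qpos': array([ 9.57008566e-01,  2.87170937e-01,  1.57818874e+00, -2.46236056e-06,
        1.27861482e+00, -1.50002368e-01]), 'dq': array([-0.00039861,  0.00037613, -0.0006895 ,  0.00026904,  0.00021441,
        0.0005629 ]), 'joint_efforts': array([-1.03804326e-03, -4.05985236e+01, -2.92622226e+01, -1.59916167e-04,
        5.83714034e-03,  3.64060526e-06]), 'eef_pos': array([0.30154004, 0.60315858, 0.22993732]), 'tcp_rot': array([ 2.29819459e-01,  9.73232551e-01, -1.10556773e-03, -4.42738944e-04]), 'contact_force': array([-0.20611536,  0.65192597,  0.47922408]), 'wrist_torque': array([-0.04212412, -0.02258266,  0.01156902]), 'finger_force': 0.0, 'opening': 1.0010824744171798}
top [0.4210626  0.09751054 1.11872838] [[-0.002 -0.986  0.166]
 [-1.     0.005  0.014]
 [-0.014 -0.166 -0.986]] 486.7877205773488 324.0715745061624 237.54086866662084
scene [-0.11176521 -0.36380408  0.76287169] [[ 0.539 -0.517  0.665]
 [-0.842 -0.315  0.437]
 [-0.017 -0.796 -0.605]] 539.674003657184 310.36791532445176 231.21151399782403
```

View pics/top0.png

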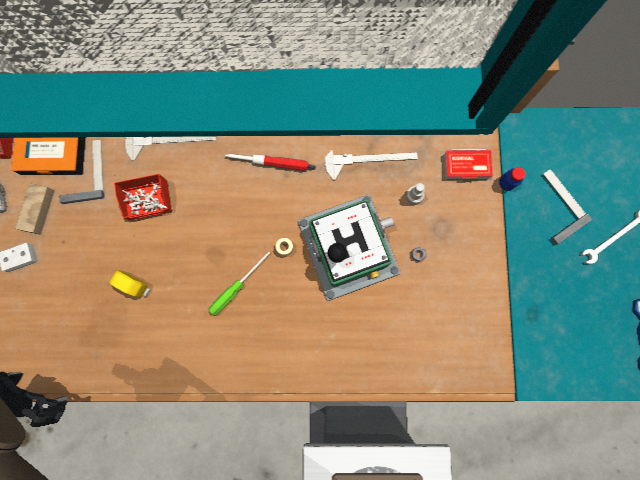

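View pics/scene0.png

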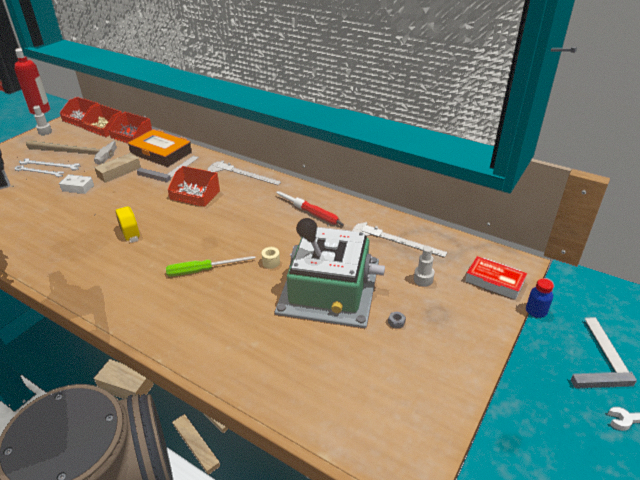

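Top view: the gearbox is at about (348,243), turned left, with the knob at (337,252) in the left leg, towards the rear. The bush is at (284,246), the nut at (418,254) and the stepped shaft at (416,193). Next I measure the plate and the knob.

```bash
cat >> h.py <<'E'
def knob(c):
    P=cloud(c); F=c['frame'].astype(int)
    m=(F.max(-1)<75)&(P[...,2]>.125)&(P[...,2]<.2)&(np.hypot(P[...,0]-.5,P[...,1])<.3)
    m&=c['range_z']>0
    n,l,st,_=cv2.connectedComponentsWithStats(m.astype(np.uint8)); k=1+st[1:,4].argmax()
    Q=P[l==k]; 
    A=np.c_[2*Q,np.ones(len(Q))]; Q=Q[Q[:,2]>Q[:,2].max()-.02]; A=np.c_[2*Q,np.ones(len(Q))]
    x=np.linalg.lstsq(A,(Q**2).sum(1),rcond=None)[0]
    return x[:3],np.sqrt(x[3]+x[:3]@x[:3]),Q.mean(0),len(Q),Q[:,2].max()
E
python3 - <<'E'
from h import *
d=np.load('top0.npz');P,F=d['P'],d['F'].astype(int)
m=(abs(P[...,2]-.1)<.008)&(F.min(-1)>140)&(np.hypot(P[...,0]-.5,P[...,1])<.35)
n,l,st,_=cv2.connectedComponentsWithStats(cv2.morphologyEx(m.astype(np.uint8),cv2.MORPH_CLOSE,np.ones((5,5))))
k=1+st[1:,4].argmax(); Q=P[(l==k)&m]; print('plate',len(Q),Q[:,2].mean(),cv2.minAreaRect((Q[:,:2]*1000).astype(np.float32)))
# foot
m=(abs(P[...,2]-.012)<.007)&(np.ptp(F,axis=-1)<30)&(np.hypot(P[...,0]-Q[:,0].mean(),P[...,1]-Q[:,1].mean())<.15)
n,l,st,_=cv2.connectedComponentsWithStats(m.astype(np.uint8));k=1+st[1:,4].argmax(); q=P[l==k]
print('foot',len(q),q[:,2].mean(),cv2.minAreaRect((q[:,:2]*1000).astype(np.float32)))
for n in('top','scene'):
    c=cam(n); print(n,knob(c))
for n,u,v in(('bush',284,246),('nut',418,254),('shaft',416,190),('outshaft',390,223)): print(n,P[v,u].round(3))
E
```

```text
plate 2582 0.10089849304344012 ((587.7321166992188, 57.28638458251953), (133.17832946777344, 120.76705932617188), 20.29541778564453)
foot 1749 0.0113000476182049 ((586.6024169921875, 57.55860900878906), (200.26107788085938, 180.274169921875), 20.43775177001953)
top (array([0.55183959, 0.08489294, 0.16588557]), np.float64(0.018164054159496727), array([0.55054442, 0.08503757, 0.17736426]), 291, np.float64(0.18701918448028743))
scene (array([0.55079031, 0.08074223, 0.16429831]), np.float64(0.017005245464674284), array([0.5439917 , 0.07663458, 0.17266916]), 217, np.float64(0.1833763422242759))
bush [0.589 0.206 0.001]
nut [ 0.569 -0.104  0.002]
shaft [ 0.702 -0.091  0.073]
outshaft [ 0.631 -0.034  0.058]
```

```bash
cat >> h.py <<'E'
G=np.array([.587,.0575]); PSI=np.radians(20.4)
RG=np.array([[np.cos(PSI),-np.sin(PSI)],[np.sin(PSI),np.cos(PSI)]])
def gate(p): return (RG.T@(np.array(p)[:2]-G)*1000).round(1)
def go(gx,gy,z):  # gate mm, height m -> shift in tool axes and yaw
    s=get_state(); T=R.from_quat(s['tcp_rot']).as_matrix()
    w=np.r_[G+RG@np.array([gx,gy])/1000,z]
    yaw=np.degrees(np.arctan2(T[1,1],T[0,1]))-20.4
    print('t',s['time'],'at gate',gate(s['eef_pos']),'z',s['eef_pos'][2].round(4),'F',s['contact_force'].round(1),'open',round(s['opening'],2))
    print('shift',((w-s['eef_pos'])@T*1000).round(1),'yaw',yaw.round(1))
E
python3 -c "
from h import *
print(gate([.5515,.083])); go(-85,37,.23)"
```

```text
[-24.4  36.3]
t 0.2 at gate [-77.2 611.1] z 0.2304 F [-0.4  1.2  0.8] open 1.0
shift [-414.3 -397.5    0.9] yaw 43.0
```

```bash
python3 -m crank '[[[-20,-19,0],4,128],[[-50,-48,0],8,255],[[-80,-77,0],14,255],[[-112,-107,0],20,255],[[-145,-139,0],26,255],[[-175,-168,0],32,255],[[-205,-197,0],38,255],[[-235,-226,0],43,255],[[-265,-254,0],43,255],[[-290,-278,0],43,255]]' 20; python3 -c "
from h import *
go(-85,37,.23)"
```

```text
time: 1.2
eef_pos: [0.4372, 0.2234, 0.2313]
tcp_rot: [0.571, 0.821, 0.0, 0.0]
contact_force: [0.2, 0.3, 0.4]
opening: -0.0
finger_force: 0.0
t 1.2 at gate [-82.6 207.7] z 0.2313 F [0.2 0.3 0.4] open -0.0
shift [-170.7   -2.4    1.3] yaw -0.0
```

```bash
python3 -m crank '[[[-35,0,0],0,255],[[-70,-1,0],0,255],[[-105,-1,0],0,255],[[-140,-2,0],0,255],[[-171,-2,0],0,255],[[-171,-2,25],0,255],[[-171,-2,50],0,255],[[-171,-2,75],0,255],[[-171,-2,93],0,255],[[-171,-2,93],0,255]]'
python3 - <<'E'
from h import *
go(-85,37,.138)
for n in('top','scene'):
    c=cam(n); k=knob(c); print(n,k,gate(k[0])); cv2.imwrite(f'pics/{n}1.png',cv2.resize(c['frame'][150:350,200:480],None,fx=2.5,fy=2.5))
E
```

```text
time: 2.2
eef_pos: [0.4923, 0.0645, 0.1351]
tcp_rot: [0.571, 0.821, -0.002, -0.003]
contact_force: [0.4, 0.4, -0.5]
opening: 0.004
finger_force: 0.0
t 2.2 at gate [-86.3  39.5] z 0.1351 F [ 0.4  0.4 -0.5] open 0.0
shift [-2.5  1.3 -2.9] yaw 0.0
top (array([0.55640657, 0.08338542, 0.16834599]), np.float64(0.013825178939139642), array([0.56657829, 0.08208557, 0.17483036]), 23, np.float64(0.18092231323417574)) [-19.7  34.9]
scene (array([0.52399778, 0.08655946, 0.17340626]), np.float64(0.03407109362794428), array([0.54003181, 0.06653664, 0.18426681]), 15, np.float64(0.1981514495275073)) [-48.9  49.2]
```

View pics/scene1.png

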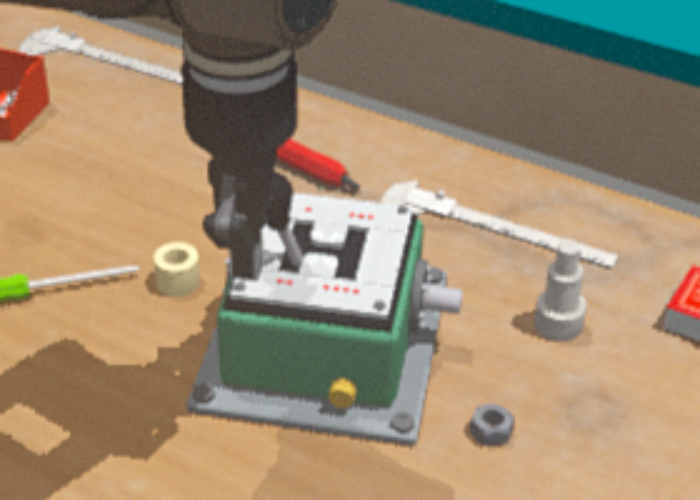

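The scene crop shows the shut fingers behind the knob, which they hide, with the stem at (290,245) in the left leg. Now I push gently forward.

```bash
python3 -m crank '[[[0,10,0],0,255],[[0,20,0],0,255],[[0,26,0],0,255],[[0,30,0],0,255],[[0,34,0],0,255],[[0,38,0],0,255],[[0,42,0],0,255],[[0,46,0],0,255],[[0,46,0],0,255]]'
python3 - <<'E'
from h import *
go(-35,40,.137)
c=cam('top'); k=knob(c); print(k,gate(k[0]))
c=cam('scene');P=cloud(c);cv2.imwrite('pics/scene2.png',cv2.resize(c['frame'][180:340,250:450],None,fx=3.5,fy=3.5,interpolation=cv2.INTER_CUBIC))
E
```

```text
time: 3.2
eef_pos: [0.5385, 0.0807, 0.1385]
tcp_rot: [0.571, 0.821, 0.0, 0.0]
contact_force: [-2.3, 0.3, 3.6]
opening: -0.002
finger_force: 1.8
t 3.2 at gate [-37.4  38.7] z 0.1385 F [-2.3  0.3  3.6] open -0.0
shift [1.3 2.4 1.5] yaw 0.0Traceback (most recent call last):
  File "<stdin>", line 3, in <module>
  File "h.py", line 17, in knob
    n,l,st,_=cv2.connectedComponentsWithStats(m.astype(np.uint8)); k=1+st[1:,4].argmax()
                                                                       ~~~~~~~~~~~~~~~^^
ValueError: attempt to get argmax of an empty sequence
```

```bash
python3 -m crank '[[[0,-15,0],0,255],[[0,-32,0],0,255],[[20,-32,0],0,255],[[45,-32,0],0,255],[[62,-32,0],0,255],[[62,-10,0],0,255],[[62,15,0],0,255],[[62,37,0],0,255],[[62,37,0],0,255]]'
python3 - <<'E'
from h import *
go(0,85,.137)
c=cam('scene');cv2.imwrite('pics/scene2.png',cv2.resize(c['frame'][180:340,250:450],None,fx=3.5,fy=3.5,interpolation=cv2.INTER_CUBIC))
for c in(c,cam('top')):
    k=knob(c); print(k,gate(k[0]))
E
```

```text
time: 4.15
eef_pos: [0.5532, 0.152, 0.1384]
tcp_rot: [0.57, 0.821, 0.001, 0.001]
contact_force: [-0.1, -0.1, 0.1]
opening: 0.001
finger_force: 0.0
t 4.15 at gate [  1.3 100.4] z 0.1384 F [-0.1 -0.1  0.1] open 0.0
shift [-15.4  -1.3   1.4] yaw 0.0
(array([0.56835229, 0.08736148, 0.16622233]), np.float64(0.017015600046554412), array([0.56153376, 0.08368222, 0.17449849]), 199, np.float64(0.18525720751637464)) [-7.1 34.5]
(array([0.56916188, 0.09042363, 0.16819182]), np.float64(0.017320677864230548), array([0.56795876, 0.08303542, 0.17884132]), 132, np.float64(0.18688259023087384)) [-5.2 37.1]
```

View pics/scene2.png

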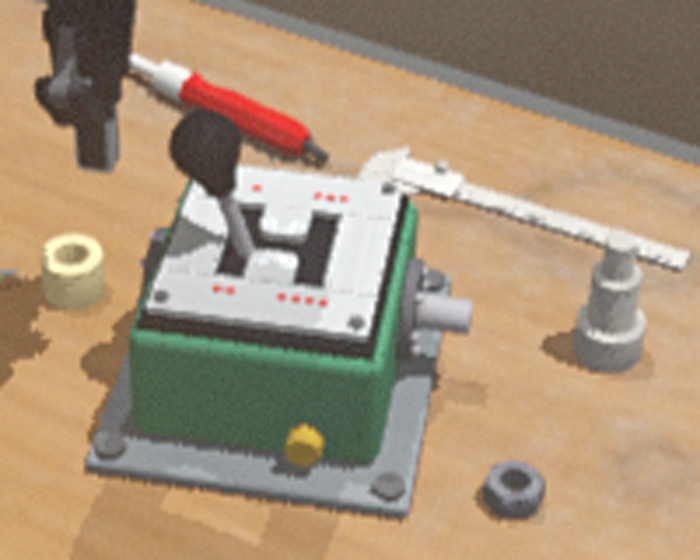

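The knob now stands just behind neutral: at (205,150) in the crop, or gate x of about -6 mm. Next I push it to the right, drifting slightly forward.

```bash
python3 -m crank '[[[-10,-4,0],0,255],[[-22,-6,0],0,255],[[-27,-5,0],0,255],[[-30,-3,0],0,255],[[-33,-1,0],0,255],[[-36,1,0],0,255],[[-39,2,0],0,255],[[-42,2,0],0,255]]'
python3 - <<'E'
from h import *
go(0,-8,.137)
c=cam('scene');
for c in(c,cam('top')):
    k=knob(c); print(k[0],k[1],k[3],gate(k[0]))
E
```

```text
time: 5.05
eef_pos: [0.5676, 0.1132, 0.1386]
tcp_rot: [0.57, 0.821, 0.0, -0.0]
contact_force: [-2.6, 2.8, 3.6]
opening: -0.001
finger_force: 2.0
t 5.05 at gate [ 1.3 59. ] z 0.1386 F [-2.6  2.8  3.6] open -0.0
shift [-67.   -1.3   1.5] yaw 0.1
[0.56769697 0.08212488 0.19595441] 0.017132856050604044 109 [-9.5 29.8]
[0.57005017 0.08013016 0.17127894] 0.015978988044634795 43 [-8.  27.1]
```

```bash
python3 -m crank '[[[-4,0,0],0,255],[[-9,0,0],0,255],[[-14,0,0],0,255],[[-19,0,0],0,255],[[-24,0,0],0,255],[[-29,0,0],0,255],[[-34,0,0],0,255],[[-39,0,0],0,255],[[-44,0,0],0,255]]'
python3 - <<'E'
from h import *
go(0,-10,.137)
c=cam('scene');cv2.imwrite('pics/scene3.png',cv2.resize(c['frame'][180:340,250:450],None,fx=3.5,fy=3.5,interpolation=cv2.INTER_CUBIC))
for c in(c,cam('top')):
    k=knob(c); print(k[0],k[1],k[3],gate(k[0]))
E
```

```text
time: 6.05
eef_pos: [0.5829, 0.071, 0.1382]
tcp_rot: [0.571, 0.821, -0.0, 0.0]
contact_force: [-1.1, 3.1, 2.2]
opening: 0.0
finger_force: 1.4
t 6.05 at gate [ 0.8 14.1] z 0.1382 F [-1.1  3.1  2.2] open 0.0
shift [-24.1  -0.8   1.2] yaw 0.0
[0.57033775 0.03975652 0.19299999] 0.019784504869661882 185 [-21.8 -10.8]
[0.57276012 0.03045006 0.18226887] 0.004384480515997656 15 [-22.8 -20.4]
```

View pics/scene3.png

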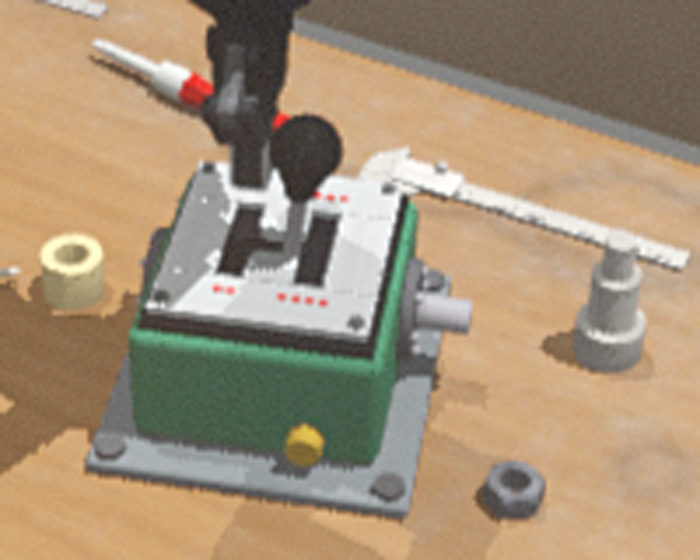

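The lever is part way across the channel, with the knob at (305,150) in the crop. I keep pushing right.

```bash
python3 -m crank '[[[-5,0,0],0,255],[[-10,0,0],0,255],[[-14,0,0],0,255],[[-17,0,0],0,255],[[-20,0,0],0,255],[[-22,0,0],0,255]]'; python3 -c "
from h import *
go(0,-10,.137)"
```

```text
time: 6.75
eef_pos: [0.5902, 0.0507, 0.1378]
tcp_rot: [0.571, 0.821, -0.0, -0.0]
contact_force: [-0.8, 2.9, -1.5]
opening: 0.0
finger_force: 1.2
t 6.75 at gate [ 0.6 -7.5] z 0.1378 F [-0.8  2.9 -1.5] open 0.0
shift [-2.5 -0.6  0.8] yaw 0.0
```

```bash
python3 -m crank '[[[-2,0,0],0,255],[[-3,0,0],0,255],[[-3,0,0],0,255]]'; python3 -c "
from h import *
go(0,-10,.137)"; python3 -m crank '[[[15,0,0],0,255],[[30,0,0],0,255],[[30,-25,0],0,255],[[30,-50,0],0,255],[[30,-68,0],0,255],[[10,-68,0],0,255],[[-15,-68,0],0,255],[[-30,-68,0],0,255],[[-30,-68,0],0,255]]'
python3 - <<'E'
from h import *
go(-30,-40,.137)
c=cam('scene');cv2.imwrite('pics/scene4.png',cv2.resize(c['frame'][180:340,250:450],None,fx=3.5,fy=3.5,interpolation=cv2.INTER_CUBIC))
E
```

```text
time: 7.05
eef_pos: [0.5916, 0.0479, 0.1384]
tcp_rot: [0.571, 0.821, -0.0, 0.0]
contact_force: [-0.5, 2.0, -0.5]
opening: -0.001
finger_force: 0.7
t 7.05 at gate [  0.9 -10.6] z 0.1384 F [-0.5  2.  -0.5] open -0.0
shift [ 0.6 -0.9  1.4] yaw 0.0
time: 7.95
eef_pos: [0.539, -0.0045, 0.1389]
tcp_rot: [0.571, 0.821, 0.0, 0.001]
contact_force: [0.0, -0.2, -0.3]
opening: 0.0
finger_force: 0.0
t 7.95 at gate [-66.6 -41.3] z 0.1389 F [ 0.  -0.2 -0.3] open 0.0
shift [ 1.4 36.6  1.9] yaw -0.1
```

View pics/scene4.png

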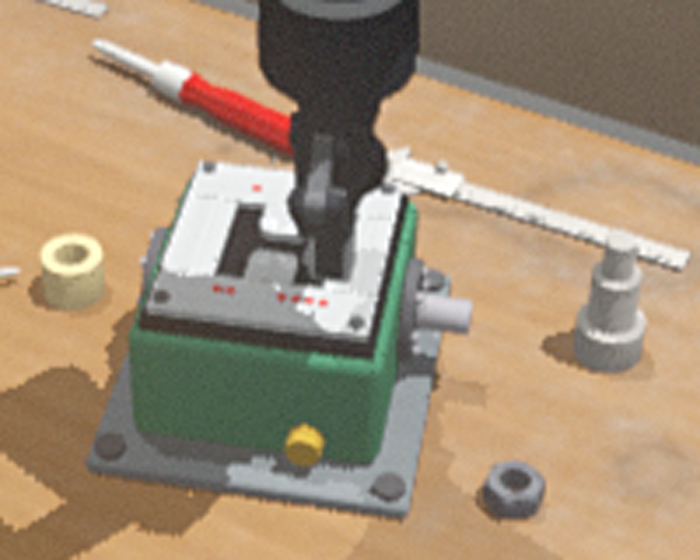

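The fingers are behind the lever, which is now in the right leg. Now I push forward.

```bash
python3 -m crank '[[[0,12,0],0,255],[[0,24,0],0,255],[[0,32,0],0,255],[[0,37,0],0,255],[[0,42,0],0,255],[[0,47,0],0,255],[[0,52,0],0,255],[[0,57,0],0,255],[[0,62,0],0,255],[[0,66,0],0,255]]'; python3 -c "
from h import *
go(13,-40,.137)"
```

```text
time: 9.0
eef_pos: [0.6001, 0.0196, 0.1378]
tcp_rot: [0.571, 0.821, -0.0, -0.0]
contact_force: [-2.0, 0.3, 0.9]
opening: -0.001
finger_force: 1.2
t 9.0 at gate [ -0.9 -40.1] z 0.1378 F [-2.   0.3  0.9] open -0.0
shift [ 0.1 13.9  0.8] yaw 0.0
```

```bash
python3 -m crank '[[[0,4,0],0,255],[[0,8,0],0,255],[[0,10,0],0,255],[[0,12,0],0,255],[[0,12,0],0,255]]'; python3 -c "
from h import *
go(13,-40,.137)";  python3 -m crank '[[[0,1,0],0,255],[[0,2,0],0,255],[[0,2,0],0,255]]'
```

```text
time: 9.5
eef_pos: [0.6115, 0.0236, 0.1382]
tcp_rot: [0.571, 0.821, 0.0, 0.0]
contact_force: [-1.5, -1.1, -0.8]
opening: 0.0
finger_force: 1.0
t 9.5 at gate [ 11.1 -40.4] z 0.1382 F [-1.5 -1.1 -0.8] open 0.0
shift [0.3 1.9 1.2] yaw 0.0
time: 9.8
eef_pos: [0.6126, 0.024, 0.1381]
tcp_rot: [0.57, 0.821, -0.001, -0.001]
contact_force: [-4.2, -2.1, -1.0]
opening: -0.001
finger_force: 2.3
```

```bash
python3 -m crank '[[[0,1,0],0,255],[[0,2,0],0,255],[[0,2,0],0,255],[[0,2,0],0,255]]'; python3 -c "
from h import *
go(13,-40,.137)"
```

```text
time: 10.2
eef_pos: [0.6136, 0.0245, 0.1379]
tcp_rot: [0.57, 0.821, -0.002, -0.002]
contact_force: [-7.2, -2.3, -0.9]
opening: -0.001
finger_force: 3.7
t 10.2 at gate [ 13.5 -40.2] z 0.1379 F [-7.2 -2.3 -0.9] open -0.0
shift [ 0.2 -0.5  0.9] yaw 0.0
```

The force is rising to about 7.6 N, so the lever is on its end stop. I back off and look.

```bash
python3 -m crank '[[[0,-15,0],0,255],[[0,-40,0],0,255],[[0,-70,0],0,255],[[0,-100,-20],0,255],[[20,-120,-60],0,255],[[50,-120,-90],0,255],[[80,-120,-90],0,255],[[110,-120,-90],0,255],[[110,-120,-90],0,255]]'
python3 - <<'E'
from h import *
go(0,0,.137)
c=cam('scene');cv2.imwrite('pics/scene5.png',cv2.resize(c['frame'][180:340,250:450],None,fx=3.5,fy=3.5,interpolation=cv2.INTER_CUBIC))
for c in(c,cam('top')):
    k=knob(c); print(k[0],k[1],k[3],gate(k[0]))
E
```

```text
time: 11.1
eef_pos: [0.4649, 0.0887, 0.2304]
tcp_rot: [0.569, 0.822, 0.003, 0.002]
contact_force: [-0.2, -0.3, -0.4]
opening: 0.002
finger_force: 0.0
t 11.1 at gate [-103.6   71.8] z 0.2304 F [-0.2 -0.3 -0.4] open 0.0
shift [-72.1 102.7  94.2] yaw 0.2
[0.63990414 0.0312592  0.16045529] 0.016101170882054303 209 [ 40.4 -43. ]
[0.64112672 0.03587465 0.1609349 ] 0.017844559449117017 271 [ 43.2 -39.1]
```

View pics/scene5.png

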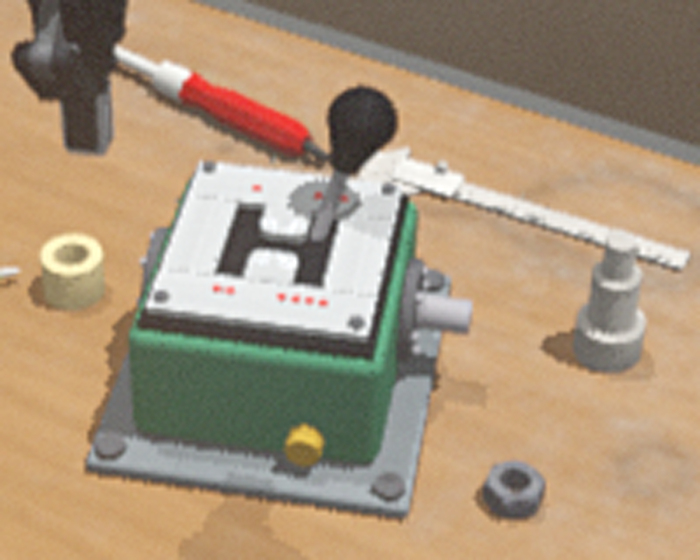

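The lever is home in the three-dot slot, with the knob at (362,125) in the crop and at about (42,-41) mm in the gate frame. The loose parts in view have not moved, and the arm is clear.

```bash
python3 -c "
from plant import ctrl; print(ctrl.sign_off())"
```

```text
the job is handed in; nothing more can be done
None
```

The gearbox is in third: the camera shows the lever home in the three-dot slot, the push force peaked at about 8 N at the stop, the arm is clear, and the job is handed in; no verdict was returned.

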